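# Clear the seasonings off the hob into their holders

## Task

The hob is wanted for cooking, so put the seasonings left on it back where they belong: both glass cruets in the deep wooden carrier, both mills in the low black tray and both spice jars in the wire rack (one jar is already there), each standing upright in a bay of its own. Keep the cruets upright on the way, set things down rather than dropping them, and leave the white mug alone.

Things in the scene. Friction and masses are not known exactly. Their poses are not given: they have to be found in the camera images.
- cruet_oil: Clear glass cruet with yellow oil and a clear stopper: 70 mm across at the base, 58 mm across 70 mm up, from there narrowing evenly to a neck 29 mm across at 182 mm (31 mm across at 172 mm, a good place to hold it), stopper above that up to 228 mm; the stopper is fixed and gives no hold; origin at the centre of the underside, z up. About 420 g. Stands on the hob at the start
- cruet_vinegar: Clear glass cruet with purple-red vinegar and a black stopper: 70 mm across at the base, 58 mm across 70 mm up, from there narrowing evenly to a neck 29 mm across at 182 mm (31 mm across at 172 mm, a good place to hold it), stopper above that up to 228 mm; the stopper is fixed and gives no hold; origin at the centre of the underside, z up. About 420 g. Stands on the hob at the start
- salt_mill: Glass mill with white salt in it: 61 mm across at the black head (top 44 mm, the widest part), glass body 56 mm across, 161 mm high; the head does not turn here; origin at the centre of the underside, z up. About 360 g. Stands on the hob at the start
- pepper_mill: Glass mill with grey pepper in it: 61 mm across at the black head (top 44 mm, the widest part), glass body 56 mm across, 161 mm high; the head does not turn here; origin at the centre of the underside, z up. About 360 g. Stands on the hob at the start
- spice_1: Glass spice jar with a blue label: 41 mm across and 105 mm high, black screw cap over the top 21 mm; origin at the centre of the underside, z up. About 110 g. The hob is a flat sheet of glass 5.5 mm thick on the worktop; at each start one of the two jars stands on the hob and the other in an end bay of the rack
- spice_2: Glass spice jar with a dark label: 41 mm across and 105 mm high, black screw cap over the top 21 mm; origin at the centre of the underside, z up. About 110 g. The hob is a flat sheet of glass 5.5 mm thick on the worktop; at each start one of the two jars stands on the hob and the other in an end bay of the rack
- bottle_carrier: Fixed open carrier of pale wood for the cruets, 98 (x) x 189 (y) x 100 mm high. Two square bays of 84 mm, side by side along y, centred 45.5 mm either side of its origin; inner floor 5.5 mm up, outer walls 7 mm thick and 100 mm high, divider 94 mm high. Origin at the centre of the underside, z up
- mill_tray: Fixed low black tray with cork-lined bays for the mills, 86 (x) x 167 (y) x 34 mm high. Two square bays of 76 mm side by side along y, centred 40.5 mm either side of its origin; cork floor 5.5 mm up, walls 5 mm thick and 34 mm high, divider 28 mm high. Origin at the centre of the underside, z up
- spice_rack: Fixed chromed wire rack for the spice jars, 64 (x) x 184 (y) x 50 mm high. Three square bays of 56 mm side by side along y, centred at y = -60, 0 and +60 mm from its origin; floor 5.5 mm up, sides 4 mm thick and 50 mm high (closed, though drawn as wires), dividers 44 mm high. Origin at the centre of the underside, z up
- mug_white: White mug, loose, to be left alone: 90 mm across, 122 mm with its handle, 96 mm high; origin at the centre of the underside (of cup and handle together), z up

How it is judged:
By the outcome, as a careful person would: the job done as asked, in the order asked, and still so for the second after the job is handed in, with the robot touching nothing.
It also fails if it takes over 131 s, if anything falls off the work surface, if the arm or the gripper's body presses on something with over 40 N, if the wrist force passes 120 N, or if a joint passes its speed limit or range.

## Robot

A 6-joint arm with a two-finger parallel gripper is mounted at the origin on a cart in front of the work surface, level with it; the furniture and walls round the work are solid. World frame = base frame: x ahead of the robot, y to its left, z up, the work surface at z = 0. Lengths are in m, angles in rad, forces in N, time in s.
With the tool pointing down it reaches from about 0.275 to 0.725 m from the base axis. Payload 15.9 kg.
Tool frame: the origin (TCP) lies midway between the tips of the shut fingers; the grasp point (between the pads) lies 19 mm behind it; z points along the fingers, y is the line along which they close (so a half turn about z gives the same grasp; the last joint's range is limited). The gripper opens to 85 mm and grips with 20 to 120 N. Pads are 22 mm wide; open, the fingers measure 114 mm over their backs; the gripper's body (76 mm by 85 mm) begins 54 mm behind the grasp point. The pads swing forward as they close: fully open they stand 13 mm farther back than shut.
Start: joints at [1.259, 0.213, -0.034, 1.323, 0, 1.571], TCP at [0.153, 0.476, 0.231] pointing down, gripper open.
Joint ranges: [-2.98, 2.98], [-0.74, 1.72], [-1.14, 1.35], [-2.1, 2.04], [-1.57, 1.44], [-3.14, 3.14]. Speed limits (rad/s): [1.89, 1.89, 2.39, 2.57, 3.14, 3.14].

## Interface

Orientations are given as a rotation vector (axis times angle).
In Python, from rig import r gives the robot as it stands.
- The arm moves only by the tool drive_tool, never from a script. Its argument "rows" is a list of rows, each a list of 5 numbers: the closure, from -1 (fully open) to 1 (shut), then the shift along the tool's x, y, z in cm, then the turn about the tool's z in rad. In form: [[jaw, tx, ty, tz, yaw], ...]. A call has exactly 8 rows; each row is the pose to reach, as a shift and turn from the pose commanded when the call began, along the tool's axes at that moment; what a row does not reach only later rows make up. A row lasts 1/10 s, in which the tool goes at most 50 mm and 8.59 degrees, less where a joint would pass 70% of its speed; a pose out of reach is approached as far as the arm can. A call with a gripper value outside its range is refused whole. The fingers move at their own pace and stop on an object; "grip_force" is the grip in N (left out, the last holds). Time passes only in rows, so rows that repeat a pose let the fingers close, or fill a call up. It gives the time, the measured TCP pose, the force, the opening and the grip force at its end, in the units of the state.
- r.state(): the state, without advancing time (a new reading comes with each control period).
- r.camera(name): name is "scene" or "top" or "wrist"; returns the picture (384x512x3 uint8, red, green, blue); there is no depth.
- r.calibration(name): a dict with "K" (3x3 intrinsics, pixels), "distortion" ([k1, k2, p1, p2, k3] as OpenCV has them; the pictures are not rectified), "pose" (4x4, takes a point from camera to world coordinates); the wrist camera has in their place "tool_from_camera" (4x4, takes a point from camera to tool coordinates, whose origin is the TCP and whose axes are the flange's). Camera axes: x right, y down, z forward; pixel columns grow to the right and rows downward; lengths in m; the calibration is good to about 2 mm. A picture is of the moment at which its call begins: read the wrist's pose just before it. calibration takes no time and is no camera call.
- r.close_job(): hands the job in; it is judged then, once.
The state is a dict: "t": time; "joint_pos": joint angles; "joint_velocities": joint speeds; "effort": joint torques, N m; "eef_pos": TCP position; "ee_rot": TCP orientation; "contact_force": force on the tool from outside, world axes, zero at the start; "ft_torque": the same for the moment, N m; "grip_width": finger opening in m; "finger_force": force on a finger pad.
Only numpy, scipy, OpenCV 4.12 (cv2) and the standard library are available. Lean on these libraries where they do the work, as an engineer would, in place of code of your own. Each camera call takes 0.05 s, during which the arm holds its last target. There are 200 camera calls.

## Working session

There is one attempt and no reset: what is moved stays moved. The work goes in short steps, Python scripts to look and compute and a tool call to move; the robot and the scene stay as the last step left them, time stands still between calls to the robot, and variables do not carry over. Pictures are saved under pics/ and viewed, at most 14 in all, crops included, and the job is handed in when it is done.

Besides the shell and the picture viewer there is one more tool, called after "Request:" as a command line: name --pt "numbers of a row" for each row, then --argument value for the rest. drive_tool: Moves the arm, as the interface text tells. Its arguments: {"type":"object","properties":{"rows":{"type":"array","items":{"type":"array","items":{"type":"number"}}},"grip_force":{"type":"number"}},"required":["rows"]}

```bash
mkdir -p pics
python3 - <<'E'
from rig import r
import cv2,numpy as np
np.set_printoptions(precision=4,suppress=True)
s=r.state();print(s['t'],s['eef_pos'],s['ee_rot'],s['grip_width'])
for n in ("scene","top"):
    im=r.camera(n);cv2.imwrite(f"pics/{n}0.png",im[:,:,::-1]);c=r.calibration(n);print(n,c['K'],c['distortion'],c['pose'])
print(r.calibration('wrist'))
E
```

```text
0.0 [0.1533 0.4756 0.2308] [-0.4878 -3.1033  0.0017] 0.08550855536009354
scene [[469.2986   0.     257.0322]
 [  0.     469.2986 195.6204]
 [  0.       0.       1.    ]] [-0.176  0.     0.     0.     0.   ] [[ 0.8554 -0.3384  0.3921 -0.0083]
 [-0.5177 -0.5354  0.6673 -0.9375]
 [-0.0159 -0.7738 -0.6332  0.889 ]
 [ 0.      0.      0.      1.    ]]
top [[388.6385   0.     253.8332]
 [  0.     388.6385 194.8452]
 [  0.       0.       1.    ]] [0.0141 0.     0.     0.     0.    ] [[-0.0196 -0.986   0.1655  0.3086]
 [-0.9996  0.0223  0.0148 -0.0407]
 [-0.0183 -0.1651 -0.9861  1.2749]
 [ 0.      0.      0.      1.    ]]
{'K': array([[331.9608,   0.    , 255.7865],
       [  0.    , 331.9608, 198.2699],
       [  0.    ,   0.    ,   1.    ]]), 'distortion': array([-0.0183,  0.    ,  0.    ,  0.    ,  0.    ]), 'tool_from_camera': array([[-0.0008, -0.9579, -0.287 ,  0.0723],
       [ 1.    , -0.0007, -0.0007, -0.0015],
       [ 0.0005, -0.287 ,  0.9579, -0.1428],
       [ 0.    ,  0.    ,  0.    ,  1.    ]])}
```

View pics/scene0.png

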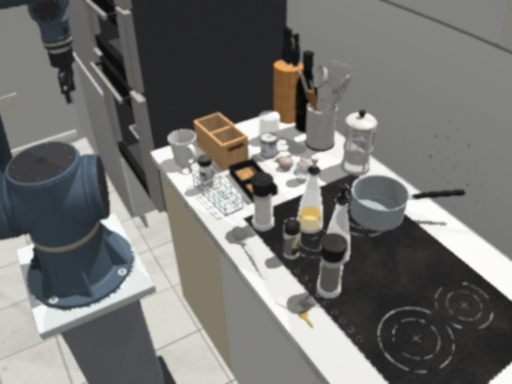

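View pics/top0.png

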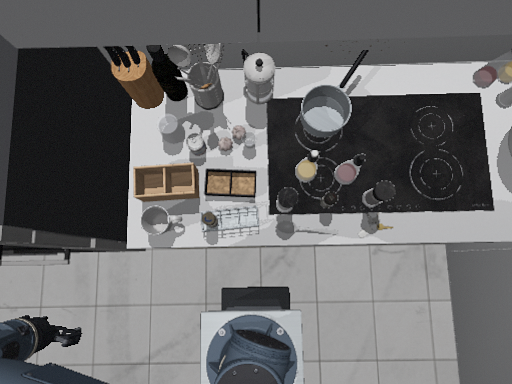

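The scene and top views show the carrier (top 165,182), the tray (231,183) and the rack (231,222). They also show cruets near (306,168) and (346,173), mills near (287,200) and (380,193), and jars at (330,200) and (211,219). I'll zoom in for exact pixels.

Run:
```python
import cv2
im=cv2.imread('pics/top0.png')
a=cv2.resize(im[140:245,125:270],None,fx=5.5,fy=5.5,interpolation=cv2.INTER_CUBIC)
b=cv2.resize(im[140:245,265:410],None,fx=5.5,fy=5.5,interpolation=cv2.INTER_CUBIC)
for n,i,u0 in(('a',a,125),('b',b,265)):
    for u in range(u0-u0%10+10,u0+145,10):
        cv2.line(i,(int((u-u0+.5)*5.5),0),(int((u-u0+.5)*5.5),6),(0,255,0),1);cv2.putText(i,str(u),(int((u-u0)*5.5)-8,18),0,.35,(0,255,0),1)
    for v in range(140,245,10):
        cv2.line(i,(0,int((v-140+.5)*5.5)),(6,int((v-140+.5)*5.5)),(0,255,0),1);cv2.putText(i,str(v),(8,int((v-140+.5)*5.5)+4),0,.35,(0,255,0),1)
    cv2.imwrite(f'pics/top_{n}.png',i)
```

```text
(no output)
```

View pics/top_a.png

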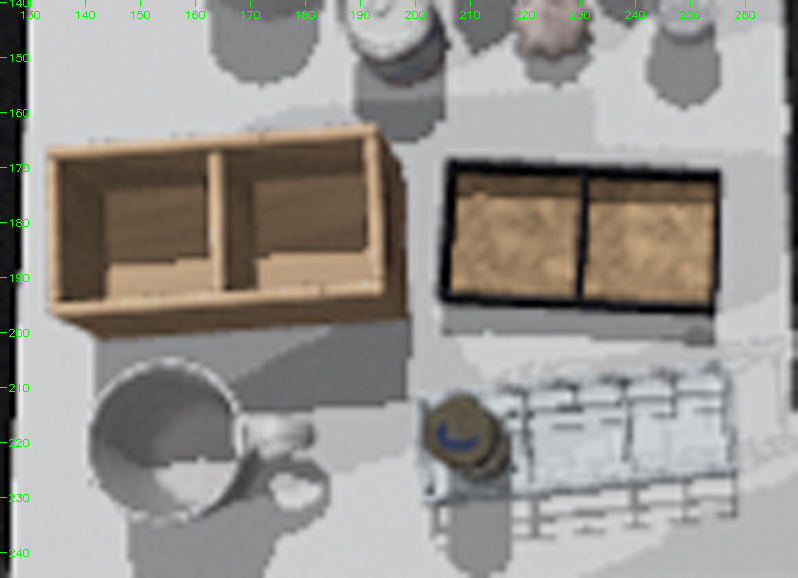

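View pics/top_b.png

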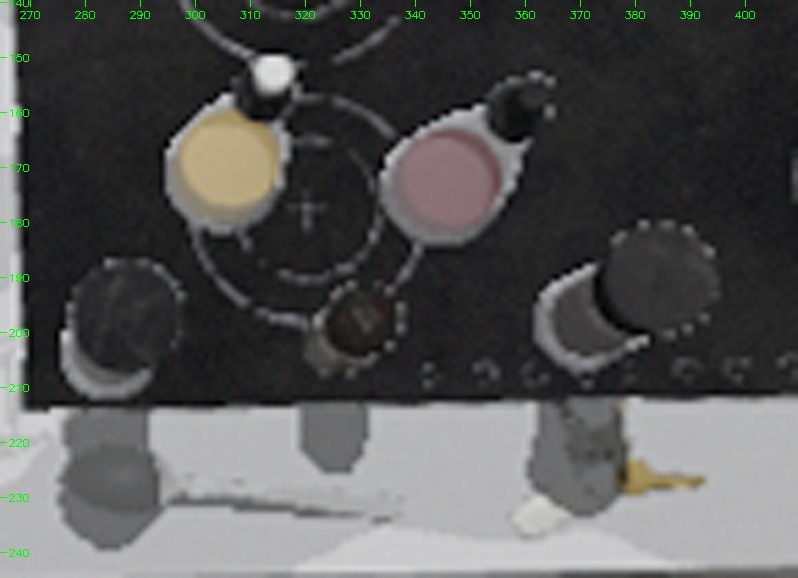

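Carrier top corners are about (133.5,167), (193,162.5), (194,193.5) and (134,196.5). Tray outer corners are (206,169), (256,171), (254.5,196.5) and (205,194). Stoppers are at (314,152.5) and (359.5,157.5), mill heads at (287.5,197) and (384,190), the jar cap at (330,197.5) and the racked jar at (208.5,218).

```bash
cat > h.py <<'E'
import numpy as np,cv2
from scipy.spatial.transform import Rotation as R
from rig import r
np.set_printoptions(precision=4,suppress=True)
def ray(n,uv,z,T=None):
    c=r.calibration(n)
    if T is None: T=c['pose']
    p=cv2.undistortPoints(np.array([[uv]],float),c['K'],np.array(c['distortion'])).ravel()
    d=T[:3,:3]@[p[0],p[1],1];return T[:3,3]+d*(z-T[2,3])/d[2]
def proj(n,P,T=None):
    c=r.calibration(n)
    if T is None:T=c['pose']
    V=np.linalg.inv(T);return cv2.projectPoints(np.array(P,float).reshape(-1,3),cv2.Rodrigues(V[:3,:3])[0],V[:3,3],c['K'],np.array(c['distortion']))[0].reshape(-1,2)
def wristT(s=None):
    s=s or r.state();T=np.eye(4);T[:3,:3]=R.from_rotvec(s['ee_rot']).as_matrix();T[:3,3]=s['eef_pos'];return T@r.calibration('wrist')['tool_from_camera']
def go(x,y,z,yd=None,s=None):
    "tool shift cm and yaw to reach world xyz with tool y axis at world heading yd deg (mod 180)"
    s=s or r.state();M=R.from_rotvec(s['ee_rot']).as_matrix();d=M.T@(np.array([x,y,z])-s['eef_pos'])*100
    h=np.degrees(np.arctan2(M[1,1],M[0,1]));out=''
    if yd is not None: out=-np.radians((yd-h+90)%180-90)
    print('t',s['t'],'pos',s['eef_pos'],'q6',s['joint_pos'][5],'head',round(h,1),'shift',np.round(d,2),'yaw',out)
E
python3 - <<'E'
from h import *
for n,uv,z in [('oil stop',(314,152.5),.2335),('vin stop',(359.5,157.5),.2335),('oil liquid',(306,168.5),.07),('vin liq',(346,172),.07),('millL',(287.5,197),.1665),('millR',(384,190),.1665),('jar',(330,197.5),.1105),('rackjar',(208.5,218),.1105)]: print(n,ray('top',uv,z)[:2])
for n,c,z in [('carrier',[(133.5,167),(193,162.5),(194,193.5),(134,196.5)],.1),('tray',[(206,169),(256,171),(254.5,196.5),(205,194)],.034),('rack',[(201,212.5),(257,207),(258,228),(203,231)],.05)]:
    P=np.array([ray('top',p,z)[:2] for p in c]);e=(P[1]+P[2]-P[0]-P[3])/2
    print(n,P.mean(0),'len',np.linalg.norm(e),'ydir deg',np.degrees(np.arctan2(-e[1],-e[0])),np.linalg.norm(P[3]-P[0]))
E
```

```text
oil stop [ 0.598  -0.1934]
vin stop [ 0.5807 -0.3171]
oil liquid [ 0.5917 -0.1897]
vin liq [ 0.5773 -0.3152]
millL [ 0.4861 -0.1211]
millR [ 0.5002 -0.3987]
jar [ 0.4906 -0.2533]
rackjar [0.4363 0.1148]
carrier [0.5593 0.2553] len 0.18544764061066116 ydir deg 92.34992537824414 0.09338659516171463
tray [0.5591 0.0536] len 0.16257884861044586 ydir deg 86.04116491951581 0.08320994585256933
rack [0.4364 0.0555] len 0.1762564669537444 ydir deg 93.16755479684183 0.059217824781987685
```

Run:
```python
from h import *
go(.55,-.19,.33,0)
```

```text
t 0.1 pos [0.1533 0.4756 0.2309] q6 1.570792719403167 head 72.1 shift [-58.18 -51.19  -9.86] yaw 1.259002788830601
```

Request:
drive_tool --pt "-1 -1 -1 -3 0.02" --pt "-1 -4 -3 -6 0.1" --pt "-1 -7 -6 -9 0.22" --pt "-1 -10 -9 -9.9 0.34" --pt "-1 -13.5 -12 -9.9 0.46" --pt "-1 -17 -15 -9.9 0.58" --pt "-1 -20.5 -18 -9.9 0.7" --pt "-1 -24 -21 -9.9 0.82" --grip_force 40

```text
t: 0.9
eef_pos: [0.3178, 0.2006, 0.3303]
ee_rot: [1.69, 2.648, 0.0]
contact_force: [0.5, 0.7, 0.6]
grip_width: 0.0851
finger_force: 0.0
```

Run:
```python
from h import *
go(.55,-.19,.33,0)
```

```text
t 0.9 pos [0.3178 0.2006 0.3303] q6 1.6995333716189853 head 24.9 shift [-45.21   4.62   0.03] yaw 0.43445983288337403
```

Request:
drive_tool --pt "-1 -5 0.5 0 0.07" --pt "-1 -10 1 0 0.14" --pt "-1 -15 1.5 0 0.21" --pt "-1 -20 2.1 0 0.28" --pt "-1 -25 2.6 0 0.35" --pt "-1 -30 3.1 0 0.42" --pt "-1 -35 3.6 0 0.43" --pt "-1 -40 4.1 0 0.434"

```text
t: 1.7
eef_pos: [0.5239, -0.1425, 0.33]
ee_rot: [-2.217, -2.226, 0.0]
contact_force: [0.6, 1.8, 0.8]
grip_width: 0.0856
finger_force: 0.0
```

Request:
drive_tool --pt "-1 -2.5 0 0 0" --pt "-1 -4.5 0 0 0" --pt "-1 -5.5 0 0 0" --pt "-1 -5.5 0 0 0" --pt "-1 -5.5 0 0 0" --pt "-1 -5.5 0 0 0" --pt "-1 -5.5 0 0 0" --pt "-1 -5.5 0 0 0"

```text
t: 2.5
eef_pos: [0.5237, -0.1948, 0.3305]
ee_rot: [2.215, 2.228, 0.0]
contact_force: [-0.1, 0.1, 0.8]
grip_width: 0.0856
finger_force: 0.0
```

Run:
```python
from h import *
s=r.state();im=r.camera('wrist');T=wristT(s)
np.save('T1.npy',T);cv2.imwrite('pics/w1.png',im[:,:,::-1])
j=cv2.resize(im[:,:,::-1],(800,600),interpolation=cv2.INTER_CUBIC)
cv2.imwrite('pics/w1b.png',j)
go(.598,-.1934,.28,0,s)
```

```text
t 2.5 pos [ 0.5237 -0.1948  0.3305] q6 1.2088738467149551 head 0.3 shift [0.09 7.43 5.05] yaw 0.005802672830495972
```

View pics/w1b.png

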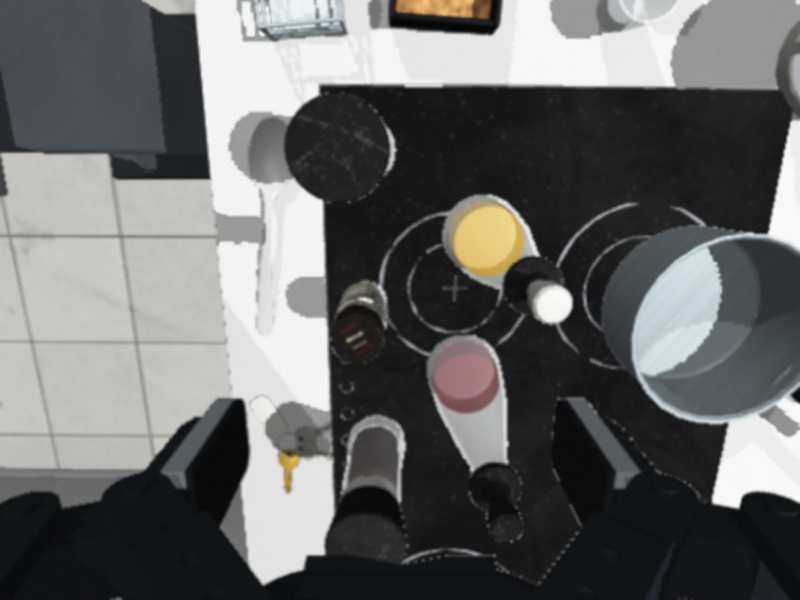

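The wrist view (1.5625x scale) has the oil stopper top at (551,302), the vinegar stopper top at (506,527), the left mill head top at (337,147) and the jar cap near (358,338).

Run:
```python
from h import *
T=np.load('T1.npy')
for n,uv,z in [('oil',(551,302),.2335),('vin',(506,527),.2335),('millL',(337,147),.1665),('jar',(358,338),.1105)]:
    print(n,ray('wrist',(np.array(uv)+.5)/1.5625-.5,z,T)[:2])
def circ(x,y,z,rr): a=np.linspace(0,6.28,24);return np.c_[x+rr*np.cos(a),y+rr*np.sin(a),0*a+z]
im=cv2.imread('pics/w1b.png')
for (x,y) in [(.596,-.192),(.5795,-.316)]:
    for z,rr in [(.0055,.035),(.0755,.029),(.1875,.0145)]:
        cv2.polylines(im,[np.int32(proj('wrist',circ(x,y,z,rr),T)*1.5625)],True,(0,255,0))
for (x,y) in [(.486,-.1211),(.5,-.3987)]:
    for z,rr in [(.0055,.028),(.1665,.0305)]: cv2.polylines(im,[np.int32(proj('wrist',circ(x,y,z,rr),T)*1.5625)],True,(0,255,0))
for z,rr in [(.0055,.0205),(.1105,.0205)]: cv2.polylines(im,[np.int32(proj('wrist',circ(.4906,-.2533,z,rr),T)*1.5625)],True,(0,255,0))
cv2.imwrite('pics/w1c.png',im[60:560,200:640])
```

```text
oil [ 0.5966 -0.1909]
vin [ 0.5833 -0.3206]
millL [ 0.4879 -0.1193]
jar [ 0.4931 -0.254 ]
```

View pics/w1c.png

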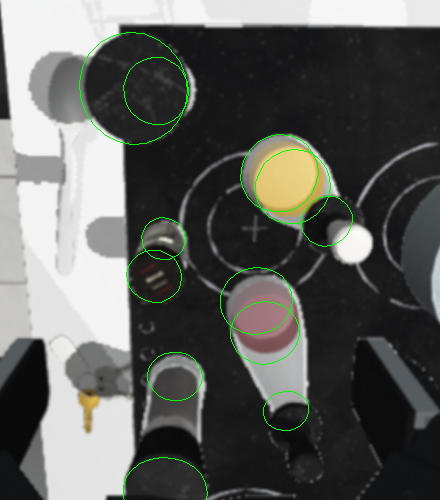

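Run:
```python
from h import *
go(.597,-.1918,.1625,0)
```

```text
t 2.55 pos [ 0.5237 -0.1949  0.3304] q6 1.208831417177636 head 0.3 shift [ 0.27  7.33 16.8 ] yaw 0.005630223202091733
```

Request:
drive_tool --pt "-1 0.1 3 0 0" --pt "-1 0.2 6 0 0" --pt "-1 0.3 7.3 2 0" --pt "-1 0.3 7.3 5 0" --pt "-1 0.3 7.3 9 0" --pt "-1 0.3 7.3 12.5 0" --pt "-1 0.3 7.3 15 0" --pt "-1 0.3 7.3 16 0"

```text
t: 3.35
eef_pos: [0.5954, -0.1914, 0.1679]
ee_rot: [-2.214, -2.225, 0.002]
contact_force: [0.5, -0.3, 0.8]
grip_width: 0.0852
finger_force: 0.0
```

Request:
drive_tool --pt "-1 0 0 0.4 0" --pt "-1 0 0 0.8 0" --pt "0 0 0 0.8 0" --pt "1 0 0 0.8 0" --pt "1 0 0 0.8 0" --pt "1 0 0 0.8 0" --pt "1 0 0 0.8 0" --pt "1 0 0 0.8 0"

```text
t: 4.15
eef_pos: [0.5972, -0.1921, 0.1632]
ee_rot: [2.215, 2.226, 0.001]
contact_force: [0.3, 0.6, 6.8]
grip_width: 0.0308
finger_force: 39.9
```

Run:
```python
from h import *
s=r.state();print(s['eef_pos'],s['contact_force'],s['grip_width'],s['finger_force'])
im=r.camera('wrist');cv2.imwrite('pics/w2.png',im[:,:,::-1])
```

```text
[ 0.5972 -0.1921  0.1632] [0.3001 0.6194 6.763 ] 0.030774521324105516 39.872284351004055
```

View pics/w2.png

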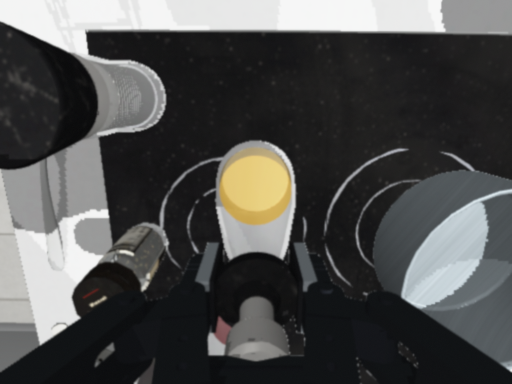

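Held: width 30.8 mm, which is the neck. I'll lift it and carry it to the far carrier bay.

Request:
drive_tool --pt "1 0 0 -1 0" --pt "1 0 0 -3 0" --pt "1 0 0 -6 0" --pt "1 0 0 -9 0" --pt "1 1.5 0 -12 0" --pt "1 4 -0.3 -13.8 0" --pt "1 7.5 -0.6 -13.8 0" --pt "1 11.5 -1 -13.8 0" --grip_force 60

```text
t: 5.0
eef_pos: [0.586, -0.0766, 0.301]
ee_rot: [2.217, 2.225, 0.001]
contact_force: [1.1, 1.0, -4.2]
grip_width: 0.0296
finger_force: 59.2
```

Request:
drive_tool --pt "1 4 -0.3 0 0" --pt "1 8 -0.6 0 0" --pt "1 12 -1 0 0" --pt "1 16 -1.3 0 0" --pt "1 20 -1.6 0 0" --pt "1 24 -2 0 0" --pt "1 28 -2.3 0 0" --pt "1 31.5 -2.6 0 0"

```text
t: 5.8
eef_pos: [0.5578, 0.2397, 0.3006]
ee_rot: [-2.215, -2.227, 0.0]
contact_force: [0.9, -0.2, -3.8]
grip_width: 0.0297
finger_force: 59.3
```

Request:
drive_tool --pt "1 3 -0.2 0 0" --pt "1 5 -0.4 0 0" --pt "1 6 -0.4 0 0" --pt "1 6 -0.4 0 0" --pt "1 6 -0.4 0 0" --pt "1 6 -0.4 0 0" --pt "1 6 -0.4 0 0" --pt "1 6 -0.4 0 0"

```text
t: 6.6
eef_pos: [0.5544, 0.2971, 0.3005]
ee_rot: [2.217, 2.226, 0.0]
contact_force: [0.2, 0.1, -3.6]
grip_width: 0.0298
finger_force: 59.3
```

Run:
```python
from h import *
s=r.state();print(s['grip_width'],s['contact_force'])
im=r.camera('wrist');cv2.imwrite('pics/w3.png',im[:,:,::-1]);np.save('T3.npy',wristT(s))
go(.5574,.3008,.1625,0,s)
```

```text
0.029764236565806117 [ 0.2071  0.0736 -3.5898]
t 6.6 pos [0.5544 0.2971 0.3005] q6 2.0586582636135162 head 0.2 shift [ 0.37  0.3  13.8 ] yaw 0.004159866588235207
```

View pics/w3.png

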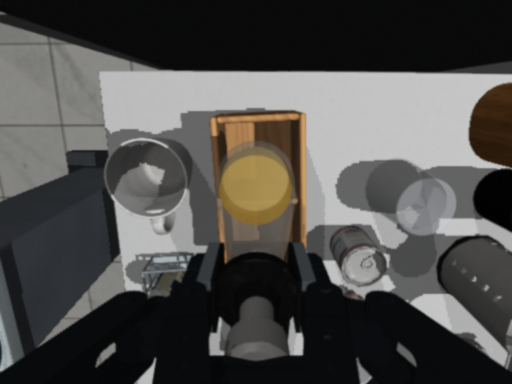

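Carrier top edges appear at (212,118) and (305,113). I'll check these against my estimate.

Run:
```python
from h import *
T=np.load('T3.npy')
for uv in[(211.5,117),(305,112.5),(307,240),(217,240)]: print(ray('wrist',uv,.1,T))
```

```text
[0.5098 0.3509 0.1   ]
[0.6038 0.3556 0.1   ]
[0.6123 0.2168 0.1   ]
[0.5113 0.2165 0.1   ]
```

Request:
drive_tool --pt "1 0.3 0.2 0 0" --pt "1 0.5 0.4 1 0" --pt "1 0.5 0.4 3.5 0" --pt "1 0.5 0.4 6.5 0" --pt "1 0.5 0.4 9.5 0" --pt "1 0.5 0.4 11.5 0" --pt "1 0.5 0.4 12.5 0" --pt "1 0.5 0.4 12.8 0"

```text
t: 7.45
eef_pos: [0.5577, 0.3026, 0.171]
ee_rot: [-2.215, -2.227, 0.003]
contact_force: [0.7, -1.0, -2.6]
grip_width: 0.0297
finger_force: 59.3
```

Request:
drive_tool --pt "1 0 0 0.1 0" --pt "1 0 0 0.2 0" --pt "1 0 0 0.3 0" --pt "1 0 0 0.4 0" --pt "1 0 0 0.5 0" --pt "1 0 0 0.5 0" --pt "1 0 0 0.5 0" --pt "1 0 0 0.5 0"

```text
t: 8.25
eef_pos: [0.5582, 0.3028, 0.1674]
ee_rot: [2.216, 2.227, 0.0]
contact_force: [1.0, 0.6, -3.2]
grip_width: 0.0297
finger_force: 59.3
```

Request:
drive_tool --pt "1 0 0 0.1 0" --pt "1 0 0 0.1 0" --pt "1 0 0 0.2 0" --pt "1 0 0 0.2 0" --pt "1 0 0 0.3 0" --pt "1 0 0 0.3 0" --pt "1 0 0 0.3 0" --pt "1 0 0 0.3 0"

```text
t: 9.05
eef_pos: [0.5582, 0.3028, 0.1643]
ee_rot: [2.216, 2.227, 0.0]
contact_force: [-1.0, 0.6, -4.2]
grip_width: 0.0297
finger_force: 59.3
```

Request:
drive_tool --pt "1 0 0 0.1 0" --pt "1 0 0 0.1 0" --pt "1 0 0 0.1 0" --pt "1 0 0 0.2 0" --pt "1 0 0 0.2 0" --pt "1 0 0 0.2 0" --pt "1 0 0 0.2 0" --pt "1 0 0 0.2 0"

```text
t: 9.85
eef_pos: [0.5585, 0.303, 0.1633]
ee_rot: [2.216, 2.227, 0.002]
contact_force: [-1.1, 0.5, 7.9]
grip_width: 0.0296
finger_force: 61.1
```

Seated (force is now upward). I'll release and rise.

Request:
drive_tool --pt "0.3 0 0 0 0" --pt "-0.3 0 0 0 0" --pt "-1 0 0 0 0" --pt "-1 0 0 0 0" --pt "-1 0 0 -1 0" --pt "-1 0 0 -4 0" --pt "-1 0 0 -8 0" --pt "-1 0 0 -12 0"

```text
t: 10.65
eef_pos: [0.5577, 0.3025, 0.2844]
ee_rot: [-2.216, -2.227, 0.0]
contact_force: [1.3, 0.6, 0.6]
grip_width: 0.0855
finger_force: 0.0
```

Run:
```python
from h import *
s=r.state()
im=r.camera('top');cv2.imwrite('pics/t2.png',im[:,:,::-1])
b=cv2.resize(im[140:245,125:270,::-1],None,fx=4,fy=4,interpolation=cv2.INTER_CUBIC);cv2.imwrite('pics/t2c.png',b)
go(.583,-.320,.30,0,s)
```

```text
t 10.65 pos [0.5577 0.3025 0.2844] q6 2.0628526554215294 head 0.3 shift [-62.26   2.22  -1.56] yaw 0.004944610915800327
```

View pics/t2c.png

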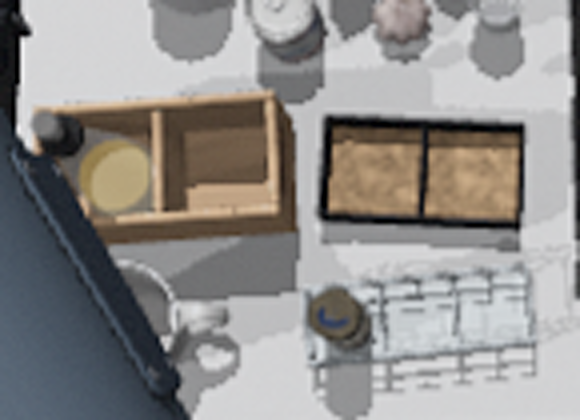

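The oil cruet stands upright in the far bay. Next is the vinegar.

Request:
drive_tool --pt "-1 -2 0 -1.6 0" --pt "-1 -6 0.2 -1.6 0" --pt "-1 -10.5 0.4 -1.6 0" --pt "-1 -15 0.5 -1.6 0" --pt "-1 -19.5 0.7 -1.6 0" --pt "-1 -24 0.9 -1.6 0" --pt "-1 -28.5 1 -1.6 0" --pt "-1 -33 1.2 -1.6 0"

```text
t: 11.5
eef_pos: [0.5716, -0.0289, 0.2993]
ee_rot: [2.215, 2.227, 0.001]
contact_force: [1.1, 1.4, 0.4]
grip_width: 0.0855
finger_force: 0.0
```

Request:
drive_tool --pt "-1 -4.5 0.2 0 0" --pt "-1 -9 0.4 0 0" --pt "-1 -13.5 0.5 0 0" --pt "-1 -18 0.7 0 0" --pt "-1 -22.5 0.9 0 0" --pt "-1 -26.5 1 0 0" --pt "-1 -28.5 1.1 0 0" --pt "-1 -29.3 1.2 0 0"

```text
t: 12.3
eef_pos: [0.5849, -0.3222, 0.2982]
ee_rot: [-2.218, -2.224, 0.0]
contact_force: [-0.6, -0.3, -0.3]
grip_width: 0.0854
finger_force: 0.0
```

Run:
```python
from h import *
go(.583,-.320,.1625,0)
```

```text
t 12.3 pos [ 0.5849 -0.3222  0.2982] q6 1.064597228159247 head 0.2 shift [ 0.22 -0.18 13.57] yaw 0.002811784329582235
```

Request:
drive_tool --pt "-1 0.1 -0.1 1 0" --pt "-1 0.2 -0.2 4 0" --pt "-1 0.2 -0.2 7.5 0" --pt "-1 0.2 -0.2 10.5 0" --pt "-1 0.2 -0.2 12.5 0" --pt "-1 0.2 -0.2 13.3 0" --pt "-1 0.2 -0.2 13.6 0" --pt "-1 0.2 -0.2 13.6 0" --grip_force 40

```text
t: 13.1
eef_pos: [0.5837, -0.3179, 0.1633]
ee_rot: [2.215, 2.227, 0.001]
contact_force: [-0.4, 0.7, -0.1]
grip_width: 0.0854
finger_force: 0.0
```

Request:
drive_tool --pt "-1 0 0 0 0" --pt "0 0 0 0 0" --pt "0.4 0 0 0 0" --pt "1 0 0 0 0" --pt "1 0 0 0 0" --pt "1 0 0 0 0" --pt "1 0 0 0 0" --pt "1 0 0 0 0"

```text
t: 13.9
eef_pos: [0.5835, -0.3182, 0.1627]
ee_rot: [2.215, 2.226, 0.0]
contact_force: [1.8, -0.6, 6.2]
grip_width: 0.0308
finger_force: 39.9
```

Run:
```python
from h import *
go(.562,.211,.30,0)
```

```text
t 13.9 pos [ 0.5835 -0.3182  0.1627] q6 1.066488572829297 head 0.3 shift [ 52.93  -1.88 -13.75] yaw 0.005044132499101123
```

Request:
drive_tool --pt "1 0 0 -1 0" --pt "1 0 0 -3 0" --pt "1 0 0 -6 0" --pt "1 0 0 -9 0" --pt "1 1.5 0 -12 0" --pt "1 4 -0.1 -13.8 0" --pt "1 7.5 -0.2 -13.8 0" --pt "1 11.5 -0.4 -13.8 0" --grip_force 60

```text
t: 14.7
eef_pos: [0.5785, -0.2026, 0.3006]
ee_rot: [2.217, 2.225, 0.0]
contact_force: [1.6, 0.2, -2.9]
grip_width: 0.0294
finger_force: 59.3
```

Request:
drive_tool --pt "1 4 -0.1 0 0" --pt "1 8 -0.3 0 0" --pt "1 12 -0.4 0 0" --pt "1 16 -0.6 0 0" --pt "1 20 -0.7 0 0" --pt "1 24 -0.9 0 0" --pt "1 28 -1 0 0" --pt "1 32 -1.1 0 0"

```text
t: 15.5
eef_pos: [0.5655, 0.1184, 0.3006]
ee_rot: [-2.216, -2.227, 0.001]
contact_force: [0.5, -0.1, -3.1]
grip_width: 0.0301
finger_force: 59.4
```

Request:
drive_tool --pt "1 4 -0.1 0 0" --pt "1 7 -0.2 0 0" --pt "1 9 -0.3 0 0" --pt "1 9.5 -0.4 0 0" --pt "1 9.5 -0.4 0 0" --pt "1 9.5 -0.4 0 0" --pt "1 9.5 -0.4 0 0" --pt "1 9.5 -0.4 0 0"

```text
t: 16.3
eef_pos: [0.5618, 0.2109, 0.3005]
ee_rot: [2.217, 2.226, 0.0]
contact_force: [-0.6, -0.2, -2.0]
grip_width: 0.03
finger_force: 59.3
```

Run:
```python
from h import *
s=r.state();print(s['grip_width'],s['contact_force'])
go(.5615,.211,.164,0,s)
```

```text
0.029973922003169826 [-0.5969 -0.16   -1.985 ]
t 16.3 pos [0.5618 0.2109 0.3005] q6 1.9261664266263407 head 0.2 shift [ 0.01 -0.03 13.65] yaw 0.003864123232580909
```

Request:
drive_tool --pt "1 0 0 1 0" --pt "1 0 0 3.5 0" --pt "1 0 0 6.5 0" --pt "1 0 0 9.5 0" --pt "1 0 0 11.5 0" --pt "1 0 0 12.7 0" --pt "1 0 0 13.3 0" --pt "1 0 0 13.4 0"

```text
t: 17.1
eef_pos: [0.5617, 0.2116, 0.1664]
ee_rot: [2.216, 2.227, 0.0]
contact_force: [-0.1, -0.5, -4.1]
grip_width: 0.0302
finger_force: 59.4
```

Request:
drive_tool --pt "1 0 0 0.05 0" --pt "1 0 0 0.1 0" --pt "1 0 0 0.15 0" --pt "1 0 0 0.2 0" --pt "1 0 0 0.25 0" --pt "1 0 0 0.3 0" --pt "1 0 0 0.3 0" --pt "1 0 0 0.3 0"

```text
t: 17.9
eef_pos: [0.5616, 0.2118, 0.1633]
ee_rot: [-2.216, -2.227, 0.0]
contact_force: [0.2, 0.6, -3.0]
grip_width: 0.0298
finger_force: 59.4
```

Request:
drive_tool --pt "1 0 0 0.05 0" --pt "1 0 0 0.1 0" --pt "1 0 0 0.1 0" --pt "1 0 0 0.15 0" --pt "1 0 0 0.15 0" --pt "1 0 0 0.2 0" --pt "1 0 0 0.2 0" --pt "1 0 0 0.2 0"

```text
t: 18.7
eef_pos: [0.5623, 0.2121, 0.1628]
ee_rot: [2.215, 2.226, 0.004]
contact_force: [-2.6, -1.2, 15.5]
grip_width: 0.0297
finger_force: 61.5
```

Request:
drive_tool --pt "0.3 0 0 -0.1 0" --pt "-0.3 0 0 -0.1 0" --pt "-1 0 0 -0.1 0" --pt "-1 0 0 -0.1 0" --pt "-1 0 0 -1 0" --pt "-1 0 0 -4 0" --pt "-1 0 0 -8 0" --pt "-1 0 0 -12 0"

```text
t: 19.5
eef_pos: [0.5612, 0.2116, 0.2833]
ee_rot: [-2.216, -2.227, 0.0]
contact_force: [1.4, 0.5, 0.2]
grip_width: 0.0853
finger_force: 0.0
```

Run:
```python
from h import *
go(.488,-.120,.26,0)
```

```text
t 19.5 pos [0.5612 0.2116 0.2833] q6 1.9264222871152212 head 0.3 shift [-33.12  -7.48   2.33] yaw 0.00499829777194094
```

Request:
drive_tool --pt "-1 -4 -0.9 0 0" --pt "-1 -8 -1.8 0 0" --pt "-1 -12.5 -2.8 0.5 0" --pt "-1 -17 -3.8 1 0" --pt "-1 -21.5 -4.9 1.5 0" --pt "-1 -26 -5.9 2.3 0" --pt "-1 -30 -6.8 2.3 0" --pt "-1 -33 -7.5 2.3 0"

```text
t: 20.3
eef_pos: [0.4874, -0.1208, 0.2589]
ee_rot: [2.217, 2.225, 0.0]
contact_force: [-0.5, -0.3, 0.1]
grip_width: 0.0853
finger_force: 0.0
```

Request:
drive_tool --pt "-1 0 0 0 0" --pt "-1 0 0 0 0" --pt "-1 0 0 0 0" --pt "-1 0 0 0 0" --pt "-1 0 0 0 0" --pt "-1 0 0 0 0" --pt "-1 0 0 0 0" --pt "-1 0 0 0 0"

```text
t: 21.1
eef_pos: [0.4883, -0.1184, 0.2583]
ee_rot: [-2.216, -2.227, -0.0]
contact_force: [-0.6, 0.2, 0.0]
grip_width: 0.0856
finger_force: 0.0
```

Run:
```python
from h import *
s=r.state();im=r.camera('wrist');T=wristT(s);np.save('T4.npy',T)
go(.488,-.120,.1185,0,s)
def circ(x,y,z,rr): a=np.linspace(0,6.28,24);return np.c_[x+rr*np.cos(a),y+rr*np.sin(a),0*a+z]
j=cv2.resize(im[:,:,::-1],(800,600),interpolation=cv2.INTER_CUBIC)
for x,y,L in[(.488,-.12,[(.0055,.028),(.1665,.0305)]),(.493,-.2535,[(.0055,.0205),(.1105,.0205)])]:
  for z,rr in L: cv2.polylines(j,[np.int32(proj('wrist',circ(x,y,z,rr),T)*1.5625)],True,(0,255,0))
cv2.imwrite('pics/w4.png',j)
```

```text
t 21.1 pos [ 0.4883 -0.1184  0.2583] q6 1.327658471764333 head 0.3 shift [-0.16 -0.03 13.98] yaw 0.005185286169140677
```

View pics/w4.png

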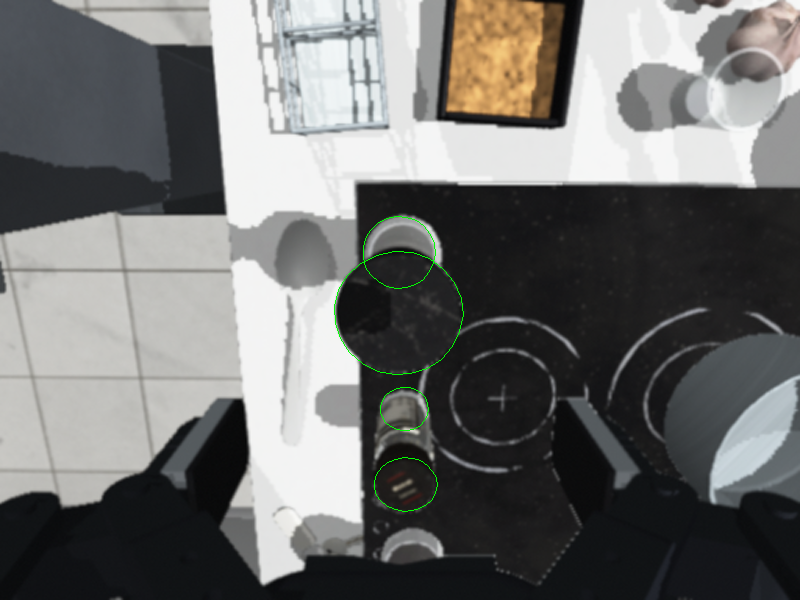

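The model circles fit the mill and jar to within about 2 px. The tray's -y corners are at (437,118) and (566,127), and the rack's -y corners at (281,133) and (388,126).

Request:
drive_tool --pt "-1 -0.1 0 1 0" --pt "-1 -0.1 0.1 4 0" --pt "-1 -0.1 0.1 7.5 0" --pt "-1 -0.1 0.1 10.5 0" --pt "-1 -0.1 0.1 12.8 0" --pt "-1 -0.1 0.1 13.7 0" --pt "-1 -0.1 0.1 14 0" --pt "-1 -0.1 0.1 14 0" --grip_force 40

```text
t: 21.95
eef_pos: [0.4895, -0.1196, 0.1187]
ee_rot: [2.216, 2.227, 0.0]
contact_force: [0.6, -0.5, 0.5]
grip_width: 0.0856
finger_force: 0.0
```

Request:
drive_tool --pt "-0.5 0 0 0 0" --pt "0 0 0 0 0" --pt "0.5 0 0 0 0" --pt "1 0 0 0 0" --pt "1 0 0 0 0" --pt "1 0 0 0 0" --pt "1 0 0 0 0" --pt "1 0 0 0 0"

```text
t: 22.75
eef_pos: [0.4901, -0.1198, 0.1197]
ee_rot: [2.214, 2.225, 0.002]
contact_force: [-2.3, -0.0, 10.8]
grip_width: 0.0575
finger_force: 39.4
```

Run:
```python
from h import *
T=np.load('T4.npy')
for n,uv,z in[('trayL',(437,118),.034),('trayR',(566,127),.034),('rackL',(281,133),.05),('rackR',(388,126),.05)]: print(n,ray('wrist',(np.array(uv)+.5)/1.5625-.5,z,T)[:2])
go(.556,.0941,.20,-4)
```

```text
trayL [ 0.5128 -0.0233]
trayR [ 0.5995 -0.0284]
rackL [ 0.4116 -0.0338]
rackR [ 0.4804 -0.0293]
t 22.75 pos [ 0.4901 -0.1198  0.1197] q6 1.3261343195506676 head 0.3 shift [21.35  6.71 -8.03] yaw 0.07478114438406938
```

Request:
drive_tool --pt "1 0 0 -1 0" --pt "1 0 0 -3.5 0" --pt "1 0 0 -6.5 0" --pt "1 2 0.7 -9 0" --pt "1 5.5 1.9 -9 0" --pt "1 9.5 3.2 -9 0" --pt "1 13.5 4.6 -9 0" --pt "1 17 5.8 -9 0" --grip_force 60

```text
t: 23.55
eef_pos: [0.5467, 0.0527, 0.2091]
ee_rot: [2.215, 2.227, 0.001]
contact_force: [0.4, -1.1, -3.1]
grip_width: 0.057
finger_force: 64.6
```

Request:
drive_tool --pt "1 3 1 0 0" --pt "1 4.7 1.6 0 0" --pt "1 4.7 1.6 0 0" --pt "1 4.7 1.6 0 0" --pt "1 4.7 1.6 0 0" --pt "1 4.7 1.6 0 0" --pt "1 4.7 1.6 0 0" --pt "1 4.7 1.6 0 0"

```text
t: 24.35
eef_pos: [0.5622, 0.0974, 0.2084]
ee_rot: [2.217, 2.226, 0.0]
contact_force: [0.1, 0.6, -3.6]
grip_width: 0.0567
finger_force: 64.8
```

Run:
```python
from h import *
s=r.state();print(s['contact_force'],s['grip_width'])
im=r.camera('wrist');T=wristT(s);np.save('T5.npy',T)
go(.564,.097,.1205,None,s)
j=cv2.resize(im[:,:,::-1],(800,600),interpolation=cv2.INTER_CUBIC)
def box(x,y,a,L,W,z):
    a=np.radians(a-90);c,s_=np.cos(a),np.sin(a);return [[x+c*p-s_*q,y+s_*p+c*q,z] for p,q in((-W/2,-L/2),(W/2,-L/2),(W/2,L/2),(-W/2,L/2))]
for b in (box(.561,.0565,86,.167,.086,.034),box(.4385,.058,93,.184,.064,.05)): cv2.polylines(j,[np.int32(proj('wrist',b,T)*1.5625)],True,(0,255,0))
cv2.imwrite('pics/w5.png',j)
```

```text
[ 0.0989  0.5569 -3.5658] 0.05673091511612346
t 24.35 pos [0.5622 0.0974 0.2084] q6 1.737933718337919 head 0.2 shift [-0.04  0.18  8.79] yaw
```

View pics/w5.png

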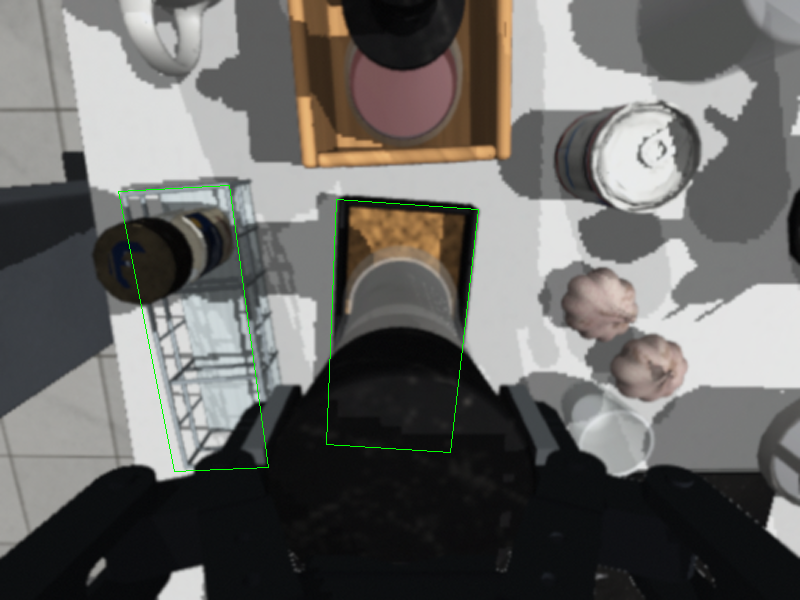

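The tray outline matches. I'll set the mill down now and check the rack later.

Request:
drive_tool --pt "1 0 0.1 1 0" --pt "1 0 0.2 3 0" --pt "1 0 0.2 5.5 0" --pt "1 0 0.2 7.3 0" --pt "1 0 0.2 8 0" --pt "1 0 0.2 8.3 0" --pt "1 0 0.2 8.5 0" --pt "1 0 0.2 8.6 0"

```text
t: 25.2
eef_pos: [0.5647, 0.0979, 0.1229]
ee_rot: [2.215, 2.227, 0.001]
contact_force: [-1.4, 0.0, -3.6]
grip_width: 0.0568
finger_force: 64.8
```

Request:
drive_tool --pt "1 0 0 0.05 0" --pt "1 0 0 0.1 0" --pt "1 0 0 0.15 0" --pt "1 0 0 0.2 0" --pt "1 0 0 0.25 0" --pt "1 0 0 0.25 0" --pt "1 0 0 0.25 0" --pt "1 0 0 0.25 0"

```text
t: 26.0
eef_pos: [0.5643, 0.0978, 0.12]
ee_rot: [2.216, 2.227, 0.001]
contact_force: [-1.2, 0.6, 2.5]
grip_width: 0.057
finger_force: 64.5
```

Request:
drive_tool --pt "1 0 0 0.08 0" --pt "0.3 0 0 0.08 0" --pt "-0.4 0 0 0.08 0" --pt "-1 0 0 0 0" --pt "-1 0 0 0 0" --pt "-1 0 0 -2 0" --pt "-1 0 0 -6 0" --pt "-1 0 0 -10.5 0"

```text
t: 26.8
eef_pos: [0.5634, 0.0977, 0.2251]
ee_rot: [-2.215, -2.226, 0.003]
contact_force: [1.2, -0.2, -0.0]
grip_width: 0.0851
finger_force: 0.0
```

Run:
```python
from h import *
go(.501,-.40,.27,0)
```

```text
t 26.8 pos [0.5634 0.0977 0.2251] q6 1.737469339230879 head 0.3 shift [-49.74  -6.5   -4.45] yaw 0.004991336456550848
```

Request:
drive_tool --pt "-1 -2 -0.3 -2 0" --pt "-1 -6 -0.7 -3.5 0" --pt "-1 -10.5 -1.3 -4.5 0" --pt "-1 -15 -1.9 -4.5 0" --pt "-1 -19.5 -2.5 -4.5 0" --pt "-1 -24 -3.1 -4.5 0" --pt "-1 -28.5 -3.7 -4.5 0" --pt "-1 -33 -4.2 -4.5 0"

```text
t: 27.6
eef_pos: [0.5233, -0.2342, 0.2699]
ee_rot: [2.216, 2.227, 0.0]
contact_force: [1.2, 0.7, -0.5]
grip_width: 0.0853
finger_force: 0.0
```

Request:
drive_tool --pt "-1 -4.5 -0.6 0 0" --pt "-1 -9 -1.1 0 0" --pt "-1 -13 -1.7 0 0" --pt "-1 -15.5 -2 0 0" --pt "-1 -16.7 -2.1 0 0" --pt "-1 -16.7 -2.1 0 0" --pt "-1 -16.7 -2.1 0 0" --pt "-1 -16.7 -2.1 0 0"

```text
t: 28.4
eef_pos: [0.5042, -0.3982, 0.2701]
ee_rot: [2.214, 2.228, 0.0]
contact_force: [0.4, -1.0, 0.3]
grip_width: 0.0856
finger_force: 0.0
```

Run:
```python
from h import *
go(.502,-.3997,.1185,0)
```

```text
t 28.4 pos [ 0.5042 -0.3982  0.2701] q6 0.8957995777551797 head 0.4 shift [-0.15 -0.22 15.16] yaw 0.006358741616592872
```

Request:
drive_tool --pt "-1 -0.1 -0.1 1 0" --pt "-1 -0.1 -0.2 4 0" --pt "-1 -0.1 -0.2 8 0" --pt "-1 -0.1 -0.2 11.5 0" --pt "-1 -0.1 -0.2 13.8 0" --pt "-1 -0.1 -0.2 14.8 0" --pt "-1 -0.1 -0.2 15.1 0" --pt "-1 -0.1 -0.2 15.1 0" --grip_force 40

```text
t: 29.2
eef_pos: [0.5022, -0.4004, 0.1198]
ee_rot: [2.215, 2.227, 0.0]
contact_force: [0.8, -0.4, 0.2]
grip_width: 0.0852
finger_force: 0.0
```

Request:
drive_tool --pt "-0.5 0 0 0 0" --pt "0 0 0 0 0" --pt "0.5 0 0 0 0" --pt "1 0 0 0 0" --pt "1 0 0 0 0" --pt "1 0 0 0 0" --pt "1 0 0 0 0" --pt "1 0 0 0 0"

```text
t: 30.0
eef_pos: [0.5024, -0.4012, 0.1204]
ee_rot: [2.214, 2.225, 0.0]
contact_force: [-1.3, -0.5, 8.4]
grip_width: 0.0581
finger_force: 40.3
```

Run:
```python
from h import *
go(.558,.016,.21,0)
```

```text
t 30.0 pos [ 0.5024 -0.4012  0.1204] q6 0.8921238277158016 head 0.3 shift [41.68  5.78 -9.02] yaw 0.004832013597561933
```

Request:
drive_tool --pt "1 0 0 -1 0" --pt "1 0 0 -4 0" --pt "1 0 0 -8 0" --pt "1 1 0.2 -11.5 0" --pt "1 4 0.6 -13 0" --pt "1 8 1.1 -13 0" --pt "1 12 1.7 -13 0" --pt "1 16 2.2 -13 0" --grip_force 60

```text
t: 30.8
eef_pos: [0.5228, -0.239, 0.2496]
ee_rot: [2.216, 2.226, 0.0]
contact_force: [0.3, -0.2, -3.7]
grip_width: 0.057
finger_force: 65.1
```

Request:
drive_tool --pt "1 4 0.6 0 0" --pt "1 8 1.1 0 0" --pt "1 12 1.7 0 0" --pt "1 16 2.2 0 0" --pt "1 20 2.8 0 0" --pt "1 23 3.2 0 0" --pt "1 25 3.5 0 0" --pt "1 25.7 3.6 0 0"

```text
t: 31.6
eef_pos: [0.5576, 0.0187, 0.2494]
ee_rot: [-2.214, -2.229, -0.001]
contact_force: [-0.9, -0.3, -4.4]
grip_width: 0.0573
finger_force: 65.2
```

Run:
```python
from h import *
s=r.state();print(s['contact_force'],s['grip_width'])
go(.558,.0155,.1205,None,s)
```

```text
[-0.9143 -0.3397 -4.3949] 0.05726629904221885
t 31.6 pos [0.5576 0.0187 0.2494] q6 1.597071864267788 head 0.4 shift [-0.32  0.03 12.89] yaw
```

Request:
drive_tool --pt "1 0 0 0 0" --pt "1 0 0 2 0" --pt "1 0 0 5.5 0" --pt "1 0 0 9 0" --pt "1 0 0 11 0" --pt "1 0 0 12 0" --pt "1 0 0 12.4 0" --pt "1 0 0 12.6 0"

```text
t: 32.4
eef_pos: [0.5581, 0.0163, 0.1235]
ee_rot: [2.216, 2.226, 0.001]
contact_force: [0.2, 0.2, -3.8]
grip_width: 0.0573
finger_force: 65.3
```

Request:
drive_tool --pt "1 0 0 0.05 0" --pt "1 0 0 0.1 0" --pt "1 0 0 0.15 0" --pt "1 0 0 0.2 0" --pt "1 0 0 0.25 0" --pt "1 0 0 0.25 0" --pt "1 0 0 0.25 0" --pt "1 0 0 0.25 0"

```text
t: 33.2
eef_pos: [0.5578, 0.0168, 0.1207]
ee_rot: [2.216, 2.227, 0.001]
contact_force: [-1.0, -0.8, 5.6]
grip_width: 0.0571
finger_force: 64.9
```

Request:
drive_tool --pt "1 0 0 0.05 0" --pt "0.3 0 0 0.05 0" --pt "-0.4 0 0 0.05 0" --pt "-1 0 0 0 0" --pt "-1 0 0 0 0" --pt "-1 0 0 -2 0" --pt "-1 0 0 -6 0" --pt "-1 0 0 -10.5 0"

```text
t: 34.0
eef_pos: [0.5567, 0.0168, 0.2256]
ee_rot: [-2.215, -2.226, 0.003]
contact_force: [2.0, 0.6, 0.8]
grip_width: 0.086
finger_force: 0.0
```

Run:
```python
from h import *
go(.45,-.05,.27,0)
```

```text
t 34.0 pos [0.5567 0.0168 0.2256] q6 1.5959033998645453 head 0.3 shift [ -6.62 -10.71  -4.41] yaw 0.004991141822987726
```

Request:
drive_tool --pt "-1 0 0 -4 0" --pt "-1 -2 -3 -4.4 0" --pt "-1 -4 -6 -4.4 0" --pt "-1 -6 -9 -4.4 0" --pt "-1 -6.6 -10.7 -4.4 0" --pt "-1 -6.6 -10.7 -4.4 0" --pt "-1 -6.6 -10.7 -4.4 0" --pt "-1 -6.6 -10.7 -4.4 0"

```text
t: 34.8
eef_pos: [0.4515, -0.0495, 0.2692]
ee_rot: [-2.215, -2.227, -0.0]
contact_force: [0.3, 0.7, 0.1]
grip_width: 0.0854
finger_force: 0.0
```

Run:
```python
from h import *
s=r.state();im=r.camera('wrist');T=wristT(s);np.save('T6.npy',T)
j=cv2.resize(im[:,:,::-1],(800,600),interpolation=cv2.INTER_CUBIC)
a=np.linspace(0,6.28,24)
def box(x,y,a,L,W,z):
    a=np.radians(a-90);c,s_=np.cos(a),np.sin(a);return [[x+c*p-s_*q,y+s_*p+c*q,z] for p,q in((-W/2,-L/2),(W/2,-L/2),(W/2,L/2),(-W/2,L/2))]
for z,col in((.05,(0,255,0)),(.0,(0,0,255))): cv2.polylines(j,[np.int32(proj('wrist',box(.4385,.058,93,.184,.064,z),T)*1.5625)],True,col)
cv2.imwrite('pics/w6.png',j)
go(.493,-.254,.20,0,s)
```

```text
t 34.8 pos [ 0.4515 -0.0495  0.2692] q6 1.4561748439117426 head 0.3 shift [-20.47   4.04   6.92] yaw 0.0053429588389863406
```

View pics/w6.png

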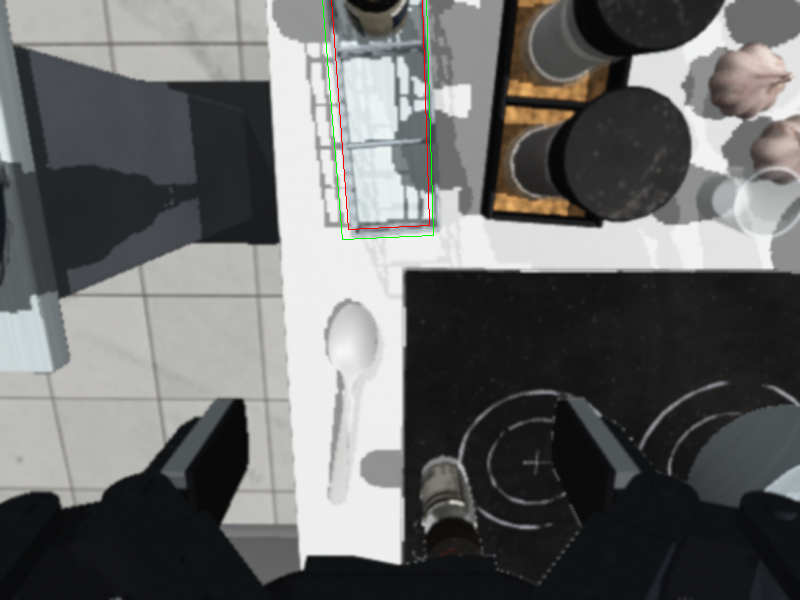

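Both mills stand upright in separate tray bays, and the rack outline matches to about 2 px. Next is the last jar.

Request:
drive_tool --pt "-1 -3 0.6 1 0" --pt "-1 -7 1.4 2.5 0" --pt "-1 -11 2.2 4 0" --pt "-1 -15 3 5.5 0" --pt "-1 -18 3.6 6.5 0" --pt "-1 -20 4 7 0" --pt "-1 -20.5 4.1 7 0" --pt "-1 -20.5 4.1 7 0" --grip_force 30

```text
t: 35.65
eef_pos: [0.4933, -0.2544, 0.1994]
ee_rot: [-2.216, -2.226, -0.0]
contact_force: [-0.5, -0.4, 0.3]
grip_width: 0.0854
finger_force: 0.0
```

Request:
drive_tool --pt "-1 0 0 1 0" --pt "-1 0 0 4 0" --pt "-1 0 0 7.5 0" --pt "-1 0 0 10.5 0" --pt "-1 0 0 12 0" --pt "-1 0 0 12.7 0" --pt "-1 0 0 12.8 0" --pt "-1 0 0 12.8 0"

```text
t: 36.45
eef_pos: [0.4934, -0.2543, 0.0721]
ee_rot: [2.214, 2.227, 0.001]
contact_force: [-0.3, 0.1, 0.4]
grip_width: 0.0856
finger_force: 0.0
```

Request:
drive_tool --pt "-0.5 0 0 0 0" --pt "0 0 0 0 0" --pt "0.4 0 0 0 0" --pt "1 0 0 0 0" --pt "1 0 0 0 0" --pt "1 0 0 0 0" --pt "1 0 0 0 0" --pt "1 0 0 0 0"

```text
t: 37.25
eef_pos: [0.4931, -0.2548, 0.0718]
ee_rot: [2.216, 2.226, -0.0]
contact_force: [-1.9, -0.2, 6.2]
grip_width: 0.0401
finger_force: 29.8
```

Run:
```python
from h import *
go(.4425,-.0015,.18,0)
```

```text
t 37.25 pos [ 0.4931 -0.2548  0.0718] q6 1.0891779663374026 head 0.3 shift [ 25.35  -4.93 -10.83] yaw 0.004813750019204683
```

Request:
drive_tool --pt "1 0 0 -1 0" --pt "1 0 0 -4 0" --pt "1 0 0 -7.5 0" --pt "1 2 -0.4 -10 0" --pt "1 6 -1.2 -10 0" --pt "1 10 -2 -10 0" --pt "1 14 -2.8 -10 0" --pt "1 18 -3.6 -10 0" --grip_force 40

```text
t: 38.05
eef_pos: [0.4556, -0.0734, 0.1721]
ee_rot: [2.216, 2.226, 0.001]
contact_force: [0.8, 0.9, -0.4]
grip_width: 0.0402
finger_force: 40.5
```

Request:
drive_tool --pt "1 3.5 -0.6 0 0" --pt "1 6 -1.1 0 0" --pt "1 7.3 -1.3 0 0" --pt "1 7.3 -1.3 0 0" --pt "1 7.3 -1.3 0 0" --pt "1 7.3 -1.3 0 0" --pt "1 7.3 -1.3 0 0" --pt "1 7.3 -1.3 0 0"

```text
t: 38.85
eef_pos: [0.4428, -0.0024, 0.1712]
ee_rot: [-2.217, -2.226, 0.0]
contact_force: [-0.5, -0.4, -0.6]
grip_width: 0.0399
finger_force: 40.5
```

Run:
```python
from h import *
s=r.state();print(s['contact_force'],s['grip_width'])
go(.4425,-.0015,.072,None,s)
```

```text
[-0.5482 -0.3544 -0.5913] 0.0399151353067561
t 38.85 pos [ 0.4428 -0.0024  0.1712] q6 1.5614788264655817 head 0.2 shift [ 0.09 -0.02  9.92] yaw
```

Request:
drive_tool --pt "1 0 0 1 0" --pt "1 0 0 3.5 0" --pt "1 0 0 6 0" --pt "1 0 0 8 0" --pt "1 0 0 9 0" --pt "1 0 0 9.4 0" --pt "1 0 0 9.6 0" --pt "1 0 0 9.7 0"

```text
t: 39.65
eef_pos: [0.4431, -0.0018, 0.0748]
ee_rot: [2.216, 2.226, 0.001]
contact_force: [0.6, -0.2, -0.4]
grip_width: 0.0397
finger_force: 40.5
```

Request:
drive_tool --pt "1 0 0 0.05 0" --pt "1 0 0 0.1 0" --pt "1 0 0 0.15 0" --pt "1 0 0 0.2 0" --pt "1 0 0 0.25 0" --pt "1 0 0 0.25 0" --pt "1 0 0 0.25 0" --pt "1 0 0 0.25 0"

```text
t: 40.45
eef_pos: [0.4427, -0.0018, 0.0719]
ee_rot: [2.216, 2.227, 0.0]
contact_force: [0.5, 0.4, 1.5]
grip_width: 0.0398
finger_force: 40.7
```

Request:
drive_tool --pt "1 0 0 0.05 0" --pt "1 0 0 0.08 0" --pt "0.4 0 0 0.08 0" --pt "-0.3 0 0 0 0" --pt "-1 0 0 0 0" --pt "-1 0 0 -0.5 0" --pt "-1 0 0 -4 0" --pt "-1 0 0 -8 0"

```text
t: 41.25
eef_pos: [0.4416, -0.0018, 0.1522]
ee_rot: [-2.215, -2.226, 0.003]
contact_force: [2.0, 0.1, 0.0]
grip_width: 0.0856
finger_force: 0.0
```

Request:
drive_tool --pt "-1 0 0 -4 0" --pt "-1 -2 0 -8 0" --pt "-1 -6 0 -11 0" --pt "-1 -10 0 -11 0" --pt "-1 -14.5 0 -11 0" --pt "-1 -18 0 -11 0" --pt "-1 -20 0 -11 0" --pt "-1 -20 0 -11 0"

```text
t: 42.05
eef_pos: [0.4434, -0.204, 0.2617]
ee_rot: [-2.219, -2.224, 0.001]
contact_force: [0.0, 0.6, -0.6]
grip_width: 0.0852
finger_force: 0.0
```

Run:
```python
from h import *
a=r.camera('top')[:,:,::-1];b=r.camera('scene')[:,:,::-1]
A=cv2.resize(a[140:245,125:410],(800,295),interpolation=cv2.INTER_CUBIC);B=cv2.resize(b[90:250,150:420],(506,300),interpolation=cv2.INTER_CUBIC)
C=np.zeros((595,800,3),np.uint8);C[:295]=A;C[295:,:506]=B;cv2.imwrite('pics/end.png',C)
```

```text
(no output)
```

View pics/end.png

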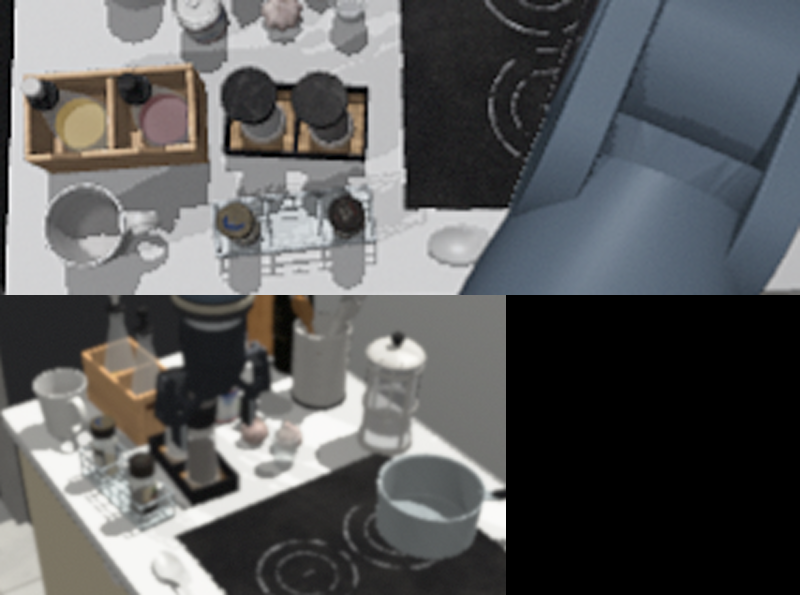

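The final view shows both cruets, both mills and both jars upright, each in its own bay. The hob is clear and the mug hasn't moved.

```bash
python3 -c "
from rig import r
print(r.close_job())"
```

```text
the job is handed in; nothing more can be done
None
```

The job is handed in: both cruets are in the carrier, both mills in the tray and both spice jars in the rack, each upright in its own bay with the mug untouched, at about 42 s on the robot's clock; no verdict came back.

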